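# Bring the cream jug round to the front of the revolving condiment stand and bolt it there

### The arm

A 7-joint arm with a two-finger parallel gripper is mounted at the origin on a cart in front of the work surface, level with it; the furniture and walls round the work are solid. World frame = base frame: x ahead of the robot, y to its left, z up, the work surface at z = 0. Lengths are in m, angles in rad, forces in N, time in s.
With the tool pointing down it reaches from about 0.425 to 0.875 m from the base axis. Payload 4.7 kg.
Tool frame: the origin (TCP) lies midway between the tips of the shut fingers; the grasp point (between the pads) lies 19 mm behind it; z points along the fingers, y is the line along which they close (so a half turn about z gives the same grasp; the last joint's range is limited). The gripper opens to 87 mm and grips with 3 to 60 N. Pads are 19 mm wide; open, the fingers measure 117 mm over their backs; the gripper's body (75 mm by 190 mm) begins 51 mm behind the grasp point.
Start: joints at [-1.328, 0.321, -0.07, 1.45, 0.023, 1.371, -0.057], TCP at [0.147, 0.633, 0.194] pointing down, gripper open.
Joint ranges: [-2.86, 2.86], [-0.3, 2.09], [-1.38, 1.24], [0.06, 2.45], [-1.56, 4.7], [0.09, 2.05], [-2.69, 2.69]. Speed limits (rad/s): [2.57, 2.57, 3.14, 3.14, 3.14, 3.14, 3.14].

### API

Orientations are given as a rotation vector (axis times angle).
In Python, from bench import ctrl, get_image, calibration gives the robot as it stands.
- The arm moves only by the tool apply_moves, never from a script. Its arguments are lists of equal length, an entry for each row: "dp": the shift along the tool's x, y, z in m, a list of three; "twist": the turn, a rotation vector about the tool's x, y, z in rad, a list of three; "fingers": the closure, from 0 (fully open) to 1 (shut). In form: {"dp": [[dx, dy, dz], ...], "twist": [[ax, ay, az], ...], "fingers": [fingers, ...]}. A call has 1 to 10 rows; each row shifts and turns the commanded pose from where the row before left it, along the tool's axes as they then stand; what a row does not reach is not made up. A row lasts 1/10 s, in which the tool goes at most 50 mm and 8.59 degrees, less where a joint would pass 70% of its speed; a pose out of reach is approached as far as the arm can. A call is refused whole if a number of a shift passes 0.05 or a number of a turn 0.15, either way. A call with a gripper value outside its range is refused whole. The fingers move at their own pace and stop on an object; "newtons" is the grip in N (left out, the last holds). Time passes only in rows, so rows that do not move let the fingers close. It gives the time, the measured TCP pose, the force, the opening and the grip force at its end, in the units of the state.
- ctrl.get_state(): the state, without advancing time (a new reading comes with each control period).
- get_image(name): name is "scene" or "top"; returns the picture (480x640x3 uint8, red, green, blue); there is no depth.
- calibration(name): a dict with "fx", "fy", "cx", "cy" (pixels), "eye" and "attitude" of the camera in the world. Camera axes: x right, y up, looking along -z (the intrinsics and any distortion apply to the point x, -y, -z); pixel columns grow to the right and rows downward; lengths in m; the calibration is good to about 2 mm. A picture is of the moment at which its call begins. calibration takes no time and is no camera call.
- ctrl.close_job(): hands the job in; it is judged then, once.
The state is a dict: "time": time; "joint_positions": joint angles; "qd": joint speeds; "joint_torque": joint torques, N m; "position": TCP position; "tool_rot": TCP orientation; "ft_force": force on the tool from outside, world axes, zero at the start; "torque": the same for the moment, N m; "grip_width": opening from 0.0 (shut) to 1.0 (fully open); "grip_force": force on a finger pad.
Only numpy, scipy, OpenCV 4.12 (cv2) and the standard library are available. Lean on these libraries where they do the work, as an engineer would, in place of code of your own. Each camera call takes 0.05 s, during which the arm holds its last target. There are 200 camera calls.

### The job

Turn the revolving condiment stand on the bar so that the small steel cream jug comes to the front, where the bolt is: push the bolt's black knob outward to free the disc, push the disc round by the posts on its rim, then push the bolt fully home again so that it locks the disc. Only push with the fingers; do not touch, lift or tip anything that stands on the disc, and leave the other things on the bar alone.

Things in the scene. Friction and masses are not known exactly. Their poses are not given: they have to be found in the camera images.
- stand: Foot of the revolving stand, fixed to the bar. Origin: on the bar top, on the disc's axis; z up; its -x axis is the stand's front. There a dark steel nose, 46 mm wide, reaches 240 mm out from the axis and carries the bolt between two low guide cheeks (tops 28 mm above the bar, 162 to 232 mm from the axis).
- disc_center (a point): Centre of the wooden disc's top, 42 mm above the bar. The disc is 300 mm in diameter, its rim raised 1.5 mm. Five round cork-covered places, centres 74 mm from the axis and 72 degrees apart, each hold one loose thing. The point's axes turn with the disc.
- post (a point): Top centre of one of five like upright dark wooden posts on the disc's rim, for pushing the disc round either way: 136 mm from the axis, midway between the places, 16 mm thick (20 mm at the foot), 41 mm tall, tops 83 mm above the bar. Moves with the disc; at disc 0 this one lies 36 degrees counter-clockwise from the front, the others every 72 degrees on.
- disc (a joint): Turn of the disc in rad from its start, counter-clockwise positive seen from above, no end stop. It turns stiffly (0.25 N m, about 2 N at a post) and stays where it is left. Under its rim is a steel ring with a slot below each place; the bolt enters only with a place at the front. The slots have flared mouths: within about 4 degrees the bolt draws the disc true.
- bolt (a joint): Sliding bolt on the front nose, in m: 0 = fully home in a slot (disc locked, about half a degree of play), 0.028 = fully out; the disc is free from about 0.017. It slides along the stand's -x axis with about 2.5 N of friction and stays where it is left. It starts home, with the pepper shaker at the front.
- bolt_knob (a point): Top centre of the bolt's upright black knob: 16 mm thick (20 mm at its foot), its top 72 mm above the bar, its foot on the flat bolt 29 mm above the bar. With the bolt home it stands 182 mm from the disc's axis (32 mm beyond the disc's edge), with the bolt out 210 mm. Moves with the bolt.
- front_place (a point): The point at the stand's front where the cream jug shall come, fixed to the foot: 74 mm from the axis, in line with the bolt, at the height of the disc's top.
- jug: Small steel cream jug with a handle, 58 x 82 x 64 mm (the 82 is along its y, handle at -y, turned any way), standing loose on one of the disc's places, not the front one. Origin: centre of its outline, on its underside.
- pepper: Pepper shaker, white below with a grey domed top, 44 mm thick, 90 mm tall, loose on the disc. Origin: centre of its underside.
- tin: Closed metal tin with a green-blue label, 58 mm thick, 72 mm tall, loose on the disc. Origin: centre of its underside.
- spice_red: Spice jar with a red cap, 45 mm thick, 106 mm tall, loose on the disc. Origin: centre of its underside.
- spice_green: Spice jar with a dark cap and green label, 44 mm thick, 105 mm tall, loose on the disc. Origin: centre of its underside.
- sugar: White china sugar pot with a lid, 84 mm thick, 128 mm tall, on the bar to the right, nearer the robot than the stand; a bystander. Origin: centre of its underside.
- spoon: Steel teaspoon lying on the bar to the left of the stand, 130 x 26 x 11 mm; a bystander. Origin: centre of its underside.

How it is judged:
On the way, in this order (a step that is already met when the one before it is completed fails the run):
1. the bolt is drawn out of its slot (value of joint bolt above 0.015 m), for 0.1 s.
2. the cream jug is at the front of the stand (horizontal distance between jug and front_place below 0.02 m), for 0.2 s.
At the end, for the whole second after the job is handed in: The bolt is home in a slot of the disc (within 4 mm of fully in), and the cream jug stands upright and at rest at the front, within 15 mm of the front place (value of joint bolt below 0.004 m and horizontal distance between jug and front_place below 0.015 m and angle between jug's own z axis and vertical below 0.1 rad and linear speed of jug below 0.01 m/s); the robot touches nothing.
It fails at once if a thing standing on the disc was touched by the robot (contact force between any of the fingers, the arm and jug above 1 N or contact force between any of the fingers, the arm and pepper above 1 N or contact force between any of the fingers, the arm and tin above 1 N or contact force between any of the fingers, the arm and spice_red above 1 N or contact force between any of the fingers, the arm and spice_green above 1 N).
It fails at once if a thing standing on the disc was tipped (angle between any of jug, pepper, tin, spice_red, spice_green's own z axis and vertical above 0.3 rad).
It fails at once if a thing was lifted off the disc or slid from its place ((z of jug in the frame of stand above 0.055 m or z of jug in the frame of stand below 0.03 m or horizontal distance between jug and stand above 0.1 m or horizontal distance between jug and stand below 0.05 m) or (z of pepper in the frame of stand above 0.055 m or z of pepper in the frame of stand below 0.03 m or horizontal distance between pepper and stand above 0.1 m or horizontal distance between pepper and stand below 0.05 m) or (z of tin in the frame of stand above 0.055 m or z of tin in the frame of stand below 0.03 m or horizontal distance between tin and stand above 0.1 m or horizontal distance between tin and stand below 0.05 m) or (z of spice_red in the frame of stand above 0.055 m or z of spice_red in the frame of stand below 0.03 m or horizontal distance between spice_red and stand above 0.1 m or horizontal distance between spice_red and stand below 0.05 m) or (z of spice_green in the frame of stand above 0.055 m or z of spice_green in the frame of stand below 0.03 m or horizontal distance between spice_green and stand above 0.1 m or horizontal distance between spice_green and stand below 0.05 m)).
It fails at once if another thing on the bar was disturbed (distance of any of sugar, spoon from where it was at the start of the episode above 0.02 m).
It also fails if it takes over 72 s, if anything falls off the work surface, if the arm or the gripper's body presses on something with over 40 N, if the wrist force passes 120 N, or if a joint passes its speed limit or range.

## Working session

There is one attempt and no reset: what is moved stays moved. The work goes in short steps, Python scripts to look and compute and a tool call to move; the robot and the scene stay as the last step left them, time stands still between calls to the robot, and variables do not carry over. Pictures are saved under pics/ and viewed, at most 10 in all, crops included, and the job is handed in when it is done.

Besides the shell and the picture viewer there is one more tool, called after "Call:" by a JSON object that holds its "fn" and its "kwargs". apply_moves: Moves the arm, as the interface text tells. Its arguments: {"type":"object","properties":{"dp":{"type":"array"},"twist":{"type":"array"},"fingers":{"type":"array"},"newtons":{"type":"number"}},"required":["dp","twist","fingers"]}

```bash
mkdir -p pics
python3 - <<'E'
from bench import ctrl,get_image,calibration
import cv2
for n in("scene","top"):
    cv2.imwrite(f"pics/{n}0.png",cv2.cvtColor(get_image(n),cv2.COLOR_RGB2BGR)); print(calibration(n))
s=ctrl.get_state(); print(s)
E
```

```text
{'fx': 608.5804165948618, 'fy': 608.5804165948618, 'cx': 328.30448294875896, 'cy': 240.97967908866704, 'eye': array([0.07659264, 0.52975214, 1.27111669]), 'attitude': array([ 0.26363648, -0.60983487, -2.23196709])}
{'fx': 612.6888035960468, 'fy': 612.6888035960468, 'cx': 313.0606589654733, 'cy': 233.03496001348245, 'eye': array([0.11936534, 0.26085635, 1.57247502]), 'attitude': array([ 0.21413623, -0.32198295, -1.984058  ])}
{'time': 0.1, 'joint_positions': array([-1.32793899,  0.32177189, -0.07011027,  1.45153098,  0.02259881,
        1.3707774 , -0.05689486]), 'qd': array([ 0.00014721, -0.00094116, -0.00024087, -0.00254384,  0.00073027,
        0.00315757, -0.00017175]), 'joint_torque': array([-6.57928649e-04, -4.92569053e+01, -4.05933447e-01, -3.13399208e+01,
       -6.41677575e-02,  3.94299324e-02,  5.96572954e-05]), 'position': array([0.14731216, 0.63254594, 0.19316722]), 'tool_rot': array([-3.58446999e-01, -3.12096191e+00,  2.66472976e-03]), 'ft_force': array([-0.32670305, -0.0080745 , -0.12313383]), 'torque': array([ 0.00516403, -0.00685947, -0.04145774]), 'grip_force': 0.0, 'grip_width': 1.000592708666211}
```

View pics/scene0.png

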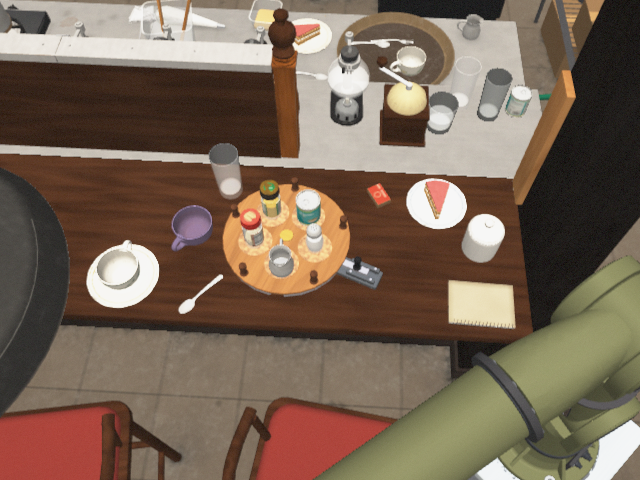

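View pics/top0.png

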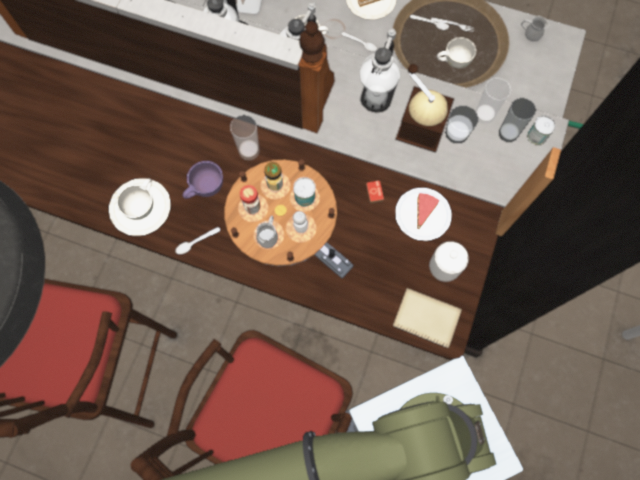

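The stand is centred at about (287,238) in scene, with the bolt knob at (357,262) and the jug at (281,261), next to the front and clockwise from it. The disc therefore has to turn +72°. I'll take a magnified crop to get precise pixels.

```bash
python3 - <<'E'
import cv2
a=cv2.imread("pics/scene0.png")[170:300,210:390]
cv2.imwrite("pics/crop0.png",cv2.resize(a,None,fx=4,fy=4,interpolation=cv2.INTER_CUBIC))
E
cat > h.py <<'E'
import numpy as np
from bench import ctrl,get_image,calibration
from scipy.spatial.transform import Rotation as R
def ray(name,px,z):
    c=calibration(name);px=np.atleast_2d(px).astype(float)
    d=np.c_[(px[:,0]-c['cx'])/c['fx'],-(px[:,1]-c['cy'])/c['fy'],-np.ones(len(px))]
    d=R.from_rotvec(c['attitude']).apply(d);e=np.array(c['eye'])
    return e+d*((z-e[2])/d[:,2])[:,None]
E
```

```text
(no output)
```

View pics/crop0.png

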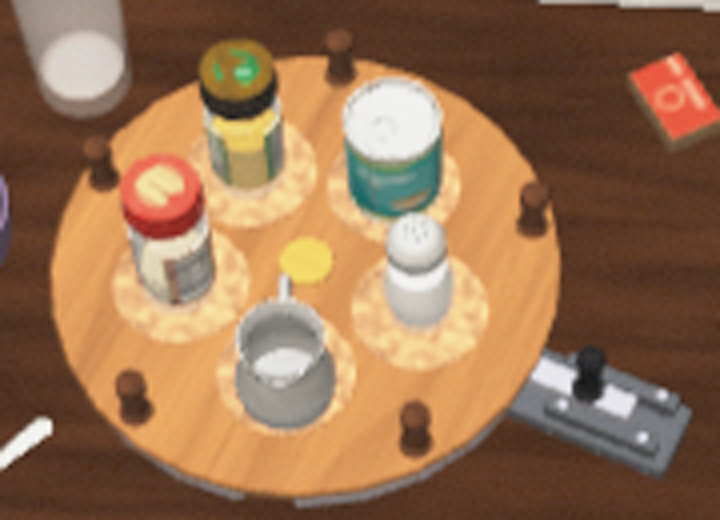

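Run:
```python
from h import *
from scipy.optimize import least_squares
p=np.array([(340,39),(534,191),(415,411),(131,381),(97,148)])/4+[210,170]-.375
P=ray("scene",p,.083)[:,:2]
K=ray("scene",np.array([[591,357]])/4+[210,170]-.375,.072)[0,:2]
k=np.arange(5)
f=lambda v:(v[:2]+.136*np.c_[np.cos(v[2]-k*1.25664),np.sin(v[2]-k*1.25664)]-P).ravel()
a0=np.arctan2(*(P[0]-P.mean(0))[::-1])
r=least_squares(f,[*P.mean(0),a0]);C=r.x[:2]
print(P,K,r.x,r.fun,np.linalg.norm(K-C))
d=K-C; print("front ang",np.degrees(np.arctan2(d[1],d[0])),"posts",np.degrees(r.x[2]-k*1.25664))
s=ctrl.get_state();print(R.from_rotvec(s['tool_rot']).as_matrix().round(3))
print("sugar,spoon ends",ray("scene",[[482,240]],.1),ray("scene",[[220,279],[185,307]],0))
print("glass", ray("scene",[[230,190],[192,225]],0))
```

```text
[[ 0.77250014  0.00598652]
 [ 0.61523607 -0.00823372]
 [ 0.55279643  0.13744562]
 [ 0.67087347  0.24262187]
 [ 0.80643838  0.1629938 ]] [0.51741883 0.03744317] [ 0.68356857  0.10816289 -0.84669518] [ 0.00116331  0.00029943 -0.00071773 -0.00077022 -0.00199775  0.00018178
 -0.00031024  0.00091776  0.0018624  -0.00062875] 0.18057412120641486
front ang -156.94352840221077 posts [ -48.51206033 -120.5122287  -192.51239707 -264.51256543 -336.5127338 ]
[[-0.974  0.227 -0.   ]
 [ 0.227  0.974 -0.002]
 [-0.    -0.002 -1.   ]]
sugar,spoon ends [[ 0.35732923 -0.19283001  0.1       ]] [[0.7173331  0.28445023 0.        ]
 [0.71267758 0.38648008 0.        ]]
glass [[0.90438389 0.113978   0.        ]
 [0.88226096 0.247107   0.        ]]
```

Pixels: post tops in the crop are at (340,39), (534,191), (415,411), (131,381) and (97,148), and the knob is at (591,357). They fit a disc centre of (0.684, 0.108) and a front direction of -156.5°, with residuals under 2 mm. I'm moving high to above the front with the fingers shut.

Call:
{"fn": "apply_moves", "kwargs": {"dp": [[-0.029, -0.027, -0.002], [-0.029, -0.027, -0.002], [-0.029, -0.027, -0.002], [-0.029, -0.027, -0.002], [-0.029, -0.027, -0.002], [-0.029, -0.027, -0.002], [-0.029, -0.027, -0.002], [-0.029, -0.027, -0.002], [-0.029, -0.027, -0.002]], "twist": [[0, 0, 0], [0, 0, 0], [0, 0, 0], [0, 0, 0], [0, 0, 0], [0, 0, 0], [0, 0, 0], [0, 0, 0], [0, 0, 0]], "fingers": [1, 1, 1, 1, 1, 1, 1, 1, 1]}}

```text
time: 1.0
position: [0.3471, 0.3355, 0.212]
tool_rot: [-0.359, -3.121, 0.0]
ft_force: [0.4, 0.3, -0.7]
grip_width: 0.263
grip_force: 0.0
```

Call:
{"fn": "apply_moves", "kwargs": {"dp": [[-0.029, -0.027, 0], [-0.029, -0.027, 0], [-0.029, -0.027, 0], [-0.029, -0.027, 0], [-0.029, -0.027, 0], [-0.029, -0.027, 0], [-0.029, -0.027, 0], [-0.029, -0.027, 0], [-0.024, -0.022, 0]], "twist": [[0, 0, 0], [0, 0, 0], [0, 0, 0], [0, 0, 0], [0, 0, 0], [0, 0, 0], [0, 0, 0], [0, 0, 0], [0, 0, 0]], "fingers": [1, 1, 1, 1, 1, 1, 1, 1, 1]}}

```text
time: 1.9
position: [0.5425, 0.0449, 0.212]
tool_rot: [0.361, 3.121, -0.001]
ft_force: [0.4, 1.5, 1.0]
grip_width: 0.006
grip_force: 0.0
```

Call:
{"fn": "apply_moves", "kwargs": {"dp": [[0, 0, 0], [0, 0, 0], [0, 0, 0], [0, 0, 0], [0, 0, 0], [0, 0, 0], [0, 0, 0], [0, 0, 0], [0, 0, 0]], "twist": [[0, 0, 0.14], [0, 0, 0.14], [0, 0, 0.14], [0, 0, 0.14], [0, 0, 0.14], [0, 0, 0.14], [0, 0, 0.14], [0, 0, 0.14], [0, 0, 0.14]], "fingers": [1, 1, 1, 1, 1, 1, 1, 1, 1]}}

```text
time: 2.8
position: [0.5415, 0.0474, 0.2117]
tool_rot: [-2.135, -2.304, 0.001]
ft_force: [0.1, 0.4, -0.2]
grip_width: 0.003
grip_force: 0.0
```

Call:
{"fn": "apply_moves", "kwargs": {"dp": [[0, 0, 0], [0, 0, 0], [0, 0, 0], [0, 0, 0], [0, 0, 0], [0, 0, 0], [0, 0, 0], [0, 0, 0], [0, 0, 0], [0, 0, 0]], "twist": [[0, 0, 0.14], [0, 0, 0.14], [0, 0, 0.14], [0, 0, 0.14], [0, 0, 0.14], [0, 0, 0.14], [0, 0, 0.14], [0, 0, 0.14], [0, 0, 0.12], [0, 0, 0]], "fingers": [1, 1, 1, 1, 1, 1, 1, 1, 1, 1]}}

```text
time: 3.8
position: [0.5416, 0.0473, 0.2118]
tool_rot: [3.075, 0.643, -0.001]
ft_force: [0.0, 0.5, 0.3]
grip_width: 0.006
grip_force: 0.0
```

```bash
cat > st.py <<'E'
from h import *
C=np.array([.6836,.1082]); f=np.radians(-156.51)
s=ctrl.get_state();M=R.from_rotvec(s['tool_rot']).as_matrix();p=s['position'];d=p[:2]-C
print("t",s['time'],"p",p.round(4),"F",s['ft_force'].round(1),"w",round(s['grip_width'],2),"j7",s['joint_positions'].round(2))
print("r",np.hypot(*d).round(4),"ang",np.degrees(np.arctan2(d[1],d[0])).round(2),"x-axis ang",np.degrees(np.arctan2(M[1,0],M[0,0])).round(2),"tilt",M[:,2].round(3))
u=np.array([np.cos(f),np.sin(f)]);print("front: radial",(d@u).round(4),"lateral(ccw)",(u[0]*d[1]-u[1]*d[0]).round(4))
E
python3 st.py
```

```text
t 3.8 p [0.5416 0.0473 0.2118] F [0.  0.5 0.3] w 0.01 j7 [-0.76  0.09  0.67  1.71 -0.06  1.36 -1.24]
r 0.1545 ang -156.8 x-axis ang 23.64 tilt [-0.001 -0.    -1.   ]
front: radial 0.1545 lateral(ccw) -0.0008
```

Call:
{"fn": "apply_moves", "kwargs": {"dp": [[0, 0, 0.02], [0, 0, 0.02], [0, 0, 0.02], [0, 0, 0.02], [0, 0, 0.02], [0, 0, 0.02], [0, 0, 0.02], [0, 0, 0.018], [0, 0, 0]], "twist": [[0, 0, 0], [0, 0, 0], [0, 0, 0], [0, 0, 0], [0, 0, 0], [0, 0, 0], [0, 0, 0], [0, 0, 0], [0, 0, 0]], "fingers": [1, 1, 1, 1, 1, 1, 1, 1, 1]}}

```text
time: 4.7
position: [0.5394, 0.0471, 0.0516]
tool_rot: [3.074, 0.648, -0.008]
ft_force: [0.7, -0.2, 0.7]
grip_width: 0.004
grip_force: 0.0
```

Call:
{"fn": "apply_moves", "kwargs": {"dp": [[-0.004, 0, 0], [-0.004, 0, 0], [-0.004, 0, 0], [-0.004, 0, 0], [-0.004, 0, 0], [-0.004, 0, 0], [-0.004, 0, 0], [-0.004, 0, 0], [-0.004, 0, 0], [0, 0, 0]], "twist": [[0, 0, 0], [0, 0, 0], [0, 0, 0], [0, 0, 0], [0, 0, 0], [0, 0, 0], [0, 0, 0], [0, 0, 0], [0, 0, 0], [0, 0, 0]], "fingers": [1, 1, 1, 1, 1, 1, 1, 1, 1, 1]}}

```text
time: 5.7
position: [0.5084, 0.0327, 0.0541]
tool_rot: [-3.075, -0.643, 0.0]
ft_force: [-0.1, 0.1, -0.8]
grip_width: 0.007
grip_force: 0.0
```

```bash
python3 st.py
python3 - <<'E'
from h import *
import cv2
a=cv2.cvtColor(get_image("scene"),cv2.COLOR_RGB2BGR)[170:300,210:390]
cv2.imwrite("pics/crop1.png",cv2.resize(a,None,fx=4,fy=4,interpolation=cv2.INTER_CUBIC))
E
```

```text
t 5.7 p [0.5084 0.0327 0.0541] F [-0.1  0.1 -0.8] w 0.01 j7 [-0.73  0.16  0.67  1.98 -0.12  1.04 -1.17]
r 0.1908 ang -156.68 x-axis ang 23.64 tilt [-0.  0. -1.]
front: radial 0.1908 lateral(ccw) -0.0006
```

View pics/crop1.png

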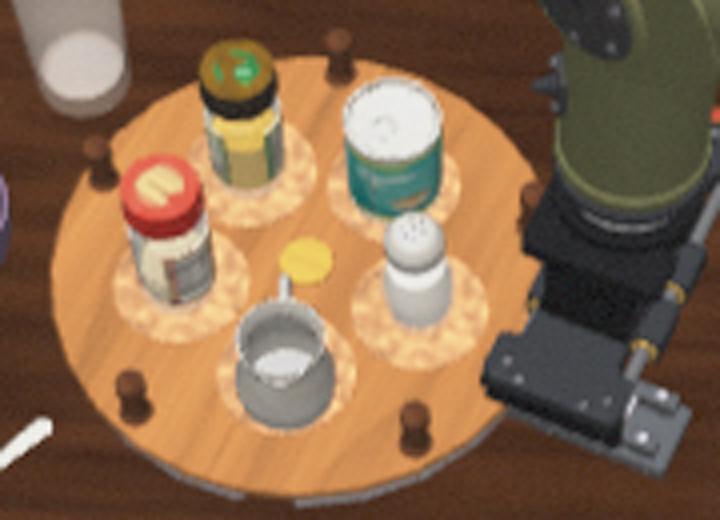

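The arm hides the knob, so I'll back off, go to just behind the post at -120.5°, and check the knob from there.

Call:
{"fn": "apply_moves", "kwargs": {"dp": [[0.004, 0, 0], [0, 0, -0.03], [0, 0, -0.03], [0, 0, 0], [0, 0, 0], [0, 0, 0], [0.01, 0.024, 0], [0.01, 0.024, 0], [0.011, 0.024, 0], [0, 0, 0]], "twist": [[0, 0, 0], [0, 0, 0], [0, 0, 0], [0, 0, -0.13], [0, 0, -0.13], [0, 0, -0.13], [0, 0, 0], [0, 0, 0], [0, 0, 0], [0, 0, 0]], "fingers": [1, 1, 1, 1, 1, 1, 1, 1, 1, 1]}}

```text
time: 6.75
position: [0.5888, 0.0053, 0.114]
tool_rot: [2.89, 1.224, 0.001]
ft_force: [0.5, -0.4, -0.8]
grip_width: 0.006
grip_force: 0.0
```

```bash
python3 st.py
python3 - <<'E'
from h import *
import cv2
a=cv2.cvtColor(get_image("scene"),cv2.COLOR_RGB2BGR)[200:310,270:410]
cv2.imwrite("pics/crop2.png",cv2.resize(a,None,fx=5,fy=5,interpolation=cv2.INTER_CUBIC))
E
```

```text
t 6.75 p [0.5888 0.0053 0.114 ] F [ 0.5 -0.4 -0.8] w 0.01 j7 [-0.63  0.28  0.68  1.73 -0.19  1.19 -0.67]
r 0.1399 ang -132.64 x-axis ang 45.91 tilt [ 0.002 -0.003 -1.   ]
front: radial 0.128 lateral(ccw) 0.0566
```

View pics/crop2.png

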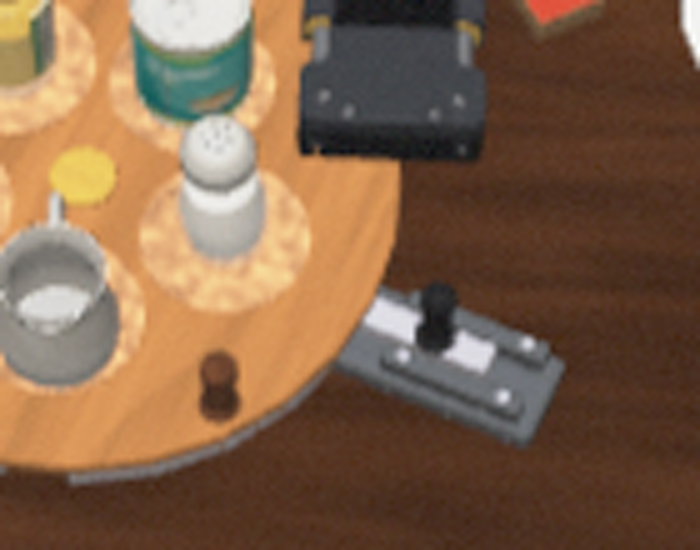

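The knob top is still at scene pixel (357.5, 258.5), so the bolt has not moved. I'll compare the gripper position and the heights using the second camera.

Run:
```python
from h import *
import cv2
a=cv2.cvtColor(get_image("top"),cv2.COLOR_RGB2BGR)
a=a[150:290,215:375]
cv2.imwrite("pics/top2.png",cv2.resize(a,None,fx=4,fy=4,interpolation=cv2.INTER_CUBIC))
def proj(n,P):
    c=calibration(n);q=R.from_rotvec(c['attitude']).inv().apply(np.atleast_2d(P)-c['eye'])
    return np.c_[c['cx']+c['fx']*q[:,0]/-q[:,2],c['cy']-c['fy']*q[:,1]/-q[:,2]]
C=np.array([.6836,.1082]); f=np.radians(-156.51);u=np.array([np.cos(f),np.sin(f)])
for r,z in((.182,.072),(.21,.072),(.24,.01),(.15,.042)):
    P=[*(C+r*u),z];print(r,proj("scene",P).round(1),proj("top",P).round(1), "crop2",((proj("scene",P)-[270,200])*5).round(),"toptcrop",((proj("top",P)-[215,150])*4).round())
print("tcp crop2",(proj("scene",[.5888,.0053,.114])-[270,200])*5,(proj("top",[.5888,.0053,.114])-[215,150])*4)
```

```text
0.182 [[358.2 258.6]] [[331.3 252. ]] crop2 [[441. 293.]] toptcrop [[465. 408.]]
0.21 [[369.7 263.3]] [[339.6 259. ]] crop2 [[498. 316.]] toptcrop [[498. 436.]]
0.24 [[379.9 280.8]] [[347.3 272.9]] crop2 [[549. 404.]] toptcrop [[529. 491.]]
0.15 [[344.8 259.7]] [[321.8 247.6]] crop2 [[374. 299.]] toptcrop [[427. 390.]]
tcp crop2 [[385.03328528 103.63921   ]] [[461.20627462 270.60202662]]
```

View pics/top2.png

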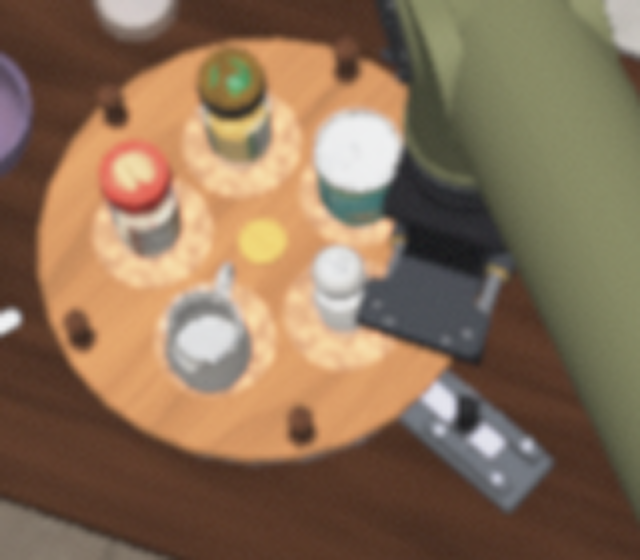

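Run:
```python
from h import *
def proj(n,P):
    c=calibration(n);q=R.from_rotvec(c['attitude']).inv().apply(np.atleast_2d(P)-c['eye'])
    return np.c_[c['cx']+c['fx']*q[:,0]/-q[:,2],c['cy']-c['fy']*q[:,1]/-q[:,2]]
for p,a,n,o,k in(((.5084,.0327,.0541),23.64,"scene",(210,170),4),((.5888,.0053,.114),45.91,"scene",(270,200),5),((.5888,.0053,.114),45.91,"top",(215,150),4)):
    a=np.radians(a);x=np.array([np.cos(a),np.sin(a),0]);y=np.array([np.sin(a),-np.cos(a),0])
    for h in(0,.07,.1):
        for sx,sy in((0,0),) if h==0 else ((-1,-1),(1,-1),(1,1),(-1,1)):
            P=np.array(p)+[0,0,h]+sx*.0375*x+sy*.095*y
            print(n,h,(sx,sy),((proj(n,P)-o)*k).round()[0])
```

```text
scene 0 (0, 0) [605. 376.]
scene 0.07 (-1, -1) [607. 485.]
scene 0.07 (1, -1) [476. 431.]
scene 0.07 (1, 1) [616. 158.]
scene 0.07 (-1, 1) [740. 205.]
scene 0.1 (-1, -1) [610. 460.]
scene 0.1 (1, -1) [477. 405.]
scene 0.1 (1, 1) [620. 128.]
scene 0.1 (-1, 1) [746. 176.]
scene 0 (0, 0) [385. 104.]
scene 0.07 (-1, -1) [475. 211.]
scene 0.07 (1, -1) [294. 204.]
scene 0.07 (1, 1) [ 312. -164.]
scene 0.07 (-1, 1) [ 480. -157.]
scene 0.1 (-1, -1) [480. 173.]
scene 0.1 (1, -1) [295. 166.]
scene 0.1 (1, 1) [ 313. -205.]
scene 0.1 (-1, 1) [ 484. -199.]
top 0 (0, 0) [461. 271.]
top 0.07 (-1, -1) [472. 392.]
top 0.07 (1, -1) [353. 352.]
top 0.07 (1, 1) [456.  77.]
top 0.07 (-1, 1) [571. 114.]
top 0.1 (-1, -1) [473. 376.]
top 0.1 (1, -1) [352. 336.]
top 0.1 (1, 1) [457.  56.]
top 0.1 (-1, 1) [574.  93.]
```

The geometry checks out in both cameras, but the gripper body appears about 20 mm higher than the stated size implies. The tips probably passed over the knob. I'll go back, probe downward carefully, and watch the force.

Call:
{"fn": "apply_moves", "kwargs": {"dp": [[0, 0, 0], [0, 0, 0], [0, 0, 0], [-0.009, -0.019, 0], [-0.009, -0.019, 0], [-0.01, -0.019, 0], [0, 0, 0.02], [0, 0, 0.02], [0, 0, 0.018], [0, 0, 0]], "twist": [[0, 0, 0.13], [0, 0, 0.13], [0, 0, 0.13], [0, 0, 0], [0, 0, 0], [0, 0, 0], [0, 0, 0], [0, 0, 0], [0, 0, 0], [0, 0, 0]], "fingers": [1, 1, 1, 1, 1, 1, 1, 1, 1, 1]}}

```text
time: 7.85
position: [0.5344, 0.0484, 0.054]
tool_rot: [-3.074, -0.645, 0.008]
ft_force: [0.0, -0.9, 0.3]
grip_width: 0.007
grip_force: 0.0
```

Call:
{"fn": "apply_moves", "kwargs": {"dp": [[0, 0, 0.003], [0, 0, 0.003], [0, 0, 0.003], [0, 0, 0]], "twist": [[0, 0, 0], [0, 0, 0], [0, 0, 0], [0, 0, 0]], "fingers": [1, 1, 1, 1]}}

```text
time: 8.25
position: [0.5374, 0.0478, 0.0473]
tool_rot: [-3.075, -0.644, -0.0]
ft_force: [0.2, 0.1, 0.4]
grip_width: 0.003
grip_force: 0.0
```

```bash
python3 st.py
```

```text
t 8.25 p [0.5374 0.0478 0.0473] F [0.2 0.1 0.4] w 0.0 j7 [-0.77  0.25  0.71  1.92 -0.19  1.04 -1.13]
r 0.1582 ang -157.56 x-axis ang 23.65 tilt [ 0.  0. -1.]
front: radial 0.1581 lateral(ccw) -0.0029
```

Call:
{"fn": "apply_moves", "kwargs": {"dp": [[-0.003, 0.003, 0], [0, 0, 0.002], [0, 0, 0.002], [0, 0, 0.002], [0, 0, 0]], "twist": [[0, 0, 0], [0, 0, 0], [0, 0, 0], [0, 0, 0], [0, 0, 0]], "fingers": [1, 1, 1, 1, 1]}}

```text
time: 8.75
position: [0.5356, 0.0439, 0.0408]
tool_rot: [-3.075, -0.644, 0.001]
ft_force: [-0.3, -0.1, -0.1]
grip_width: 0.008
grip_force: 0.0
```

Call:
{"fn": "apply_moves", "kwargs": {"dp": [[-0.004, 0, 0], [-0.004, 0, 0], [-0.004, 0, 0]], "twist": [[0, 0, 0], [0, 0, 0], [0, 0, 0]], "fingers": [1, 1, 1]}}

```text
time: 9.05
position: [0.5251, 0.0392, 0.0414]
tool_rot: [-3.075, -0.644, -0.002]
ft_force: [2.1, 1.9, -1.1]
grip_width: 0.006
grip_force: 1.3
```

Call:
{"fn": "apply_moves", "kwargs": {"dp": [[-0.004, 0, 0], [-0.004, 0, 0], [-0.004, 0, 0]], "twist": [[0, 0, 0], [0, 0, 0], [0, 0, 0]], "fingers": [1, 1, 1]}}

```text
time: 9.35
position: [0.5136, 0.0343, 0.0413]
tool_rot: [-3.075, -0.644, -0.001]
ft_force: [2.8, 1.9, -0.7]
grip_width: 0.005
grip_force: 1.3
```

```bash
python3 st.py
```

```text
t 9.35 p [0.5136 0.0343 0.0413] F [ 2.8  1.9 -0.7] w 0.01 j7 [-0.77  0.2   0.72  1.98 -0.16  1.01 -1.14]
r 0.1853 ang -156.49 x-axis ang 23.66 tilt [ 0.  0. -1.]
front: radial 0.1853 lateral(ccw) 0.0001
```

A steady 3.4 N now opposes the push, so the knob is moving. I'll finish the stroke and look.

Call:
{"fn": "apply_moves", "kwargs": {"dp": [[-0.003, 0, 0], [-0.003, 0, 0], [0, 0, 0], [0.005, 0, 0], [0, 0, -0.03], [0, 0, -0.04]], "twist": [[0, 0, 0], [0, 0, 0], [0, 0, 0], [0, 0, 0], [0, 0, 0], [0, 0, 0]], "fingers": [1, 1, 1, 1, 1, 1]}}

```text
time: 9.95
position: [0.5101, 0.0327, 0.1098]
tool_rot: [3.073, 0.643, -0.012]
ft_force: [1.4, 0.7, 0.7]
grip_width: 0.002
grip_force: 0.0
```

Call:
{"fn": "apply_moves", "kwargs": {"dp": [[0, 0, 0], [0, 0, 0], [0, 0, 0], [0.01, 0.024, 0], [0.01, 0.024, 0], [0.011, 0.024, 0], [0, 0, 0]], "twist": [[0, 0, -0.13], [0, 0, -0.13], [0, 0, -0.13], [0, 0, 0], [0, 0, 0], [0, 0, 0], [0, 0, 0]], "fingers": [1, 1, 1, 1, 1, 1, 1]}}

```text
time: 10.65
position: [0.5877, 0.0036, 0.1105]
tool_rot: [2.89, 1.223, -0.004]
ft_force: [-0.5, -0.4, -0.2]
grip_width: 0.01
grip_force: 0.0
```

```bash
python3 st.py
python3 - <<'E'
from h import *
import cv2
a=cv2.cvtColor(get_image("scene"),cv2.COLOR_RGB2BGR)[200:310,270:410]
cv2.imwrite("pics/crop3.png",cv2.resize(a,None,fx=5,fy=5,interpolation=cv2.INTER_CUBIC))
E
```

```text
t 10.65 p [0.5877 0.0036 0.1105] F [-0.5 -0.4 -0.2] w 0.01 j7 [-0.67  0.29  0.73  1.74 -0.21  1.19 -0.65]
r 0.1419 ang -132.51 x-axis ang 45.87 tilt [-0.001 -0.004 -1.   ]
front: radial 0.1296 lateral(ccw) 0.0577
```

View pics/crop3.png

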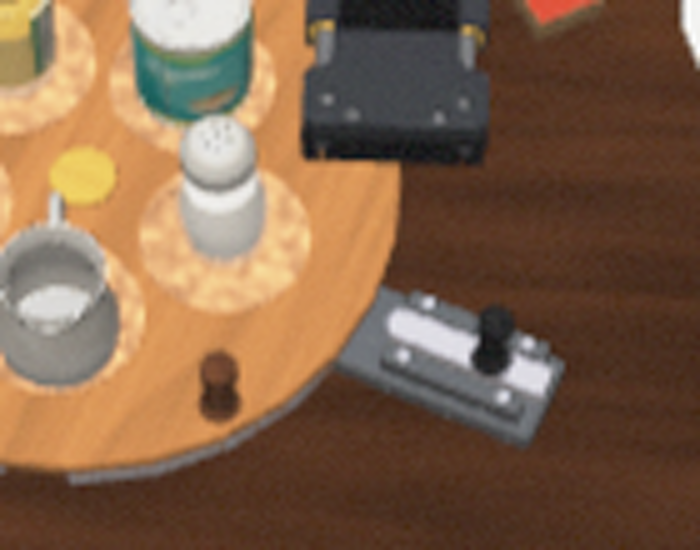

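The bolt is fully out, with the knob at crop (497,318), i.e. r≈210 mm. The tips sit about 20 mm higher than reported, so I'm descending behind the post and pushing counter-clockwise along the arc.

Call:
{"fn": "apply_moves", "kwargs": {"dp": [[0, 0, 0.02], [0, 0, 0.02], [0, 0, 0.02], [0, 0, 0.01], [0, 0, 0]], "twist": [[0, 0, 0], [0, 0, 0], [0, 0, 0], [0, 0, 0], [0, 0, 0]], "fingers": [1, 1, 1, 1, 1]}}

```text
time: 11.2
position: [0.5841, 0.0063, 0.0397]
tool_rot: [-2.89, -1.227, 0.006]
ft_force: [-0.3, -0.5, 0.3]
grip_width: 0.005
grip_force: 0.0
```

Call:
{"fn": "apply_moves", "kwargs": {"dp": [[0, 0.0028, 0], [0, 0.0028, 0], [0, 0.0028, 0], [0, 0.0028, 0], [0, 0.0028, 0]], "twist": [[0, 0, -0.02], [0, 0, -0.02], [0, 0, -0.02], [0, 0, -0.02], [0, 0, -0.02]], "fingers": [1, 1, 1, 1, 1]}}

```text
time: 11.7
position: [0.5972, -0.0035, 0.0416]
tool_rot: [2.826, 1.373, 0.001]
ft_force: [-0.7, 0.1, 0.2]
grip_width: 0.01
grip_force: 0.0
```

```bash
python3 st.py
```

```text
t 11.7 p [ 0.5972 -0.0035  0.0416] F [-0.7  0.1  0.2] w 0.01 j7 [-0.6   0.39  0.68  1.78 -0.28  1.07 -0.49]
r 0.1412 ang -127.73 x-axis ang 51.81 tilt [ 0.001  0.    -1.   ]
front: radial 0.1238 lateral(ccw) 0.068
```

Call:
{"fn": "apply_moves", "kwargs": {"dp": [[0, 0.0028, 0], [0, 0.0028, 0], [0, 0.0028, 0]], "twist": [[0, 0, -0.02], [0, 0, -0.02], [0, 0, -0.02]], "fingers": [1, 1, 1]}}

```text
time: 12.0
position: [0.603, -0.0081, 0.0411]
tool_rot: [-2.782, -1.457, 0.001]
ft_force: [-1.9, 1.9, 1.3]
grip_width: 0.004
grip_force: 1.0
```

Call:
{"fn": "apply_moves", "kwargs": {"dp": [[0, 0.0028, 0], [0, 0.0028, 0], [0, 0.0028, 0]], "twist": [[0, 0, -0.02], [0, 0, -0.02], [0, 0, -0.02]], "fingers": [1, 1, 1]}}

```text
time: 12.3
position: [0.6104, -0.0131, 0.0411]
tool_rot: [-2.738, -1.54, 0.0]
ft_force: [-2.1, 0.6, 1.3]
grip_width: 0.007
grip_force: 0.9
```

```bash
python3 st.py
```

```text
t 12.3 p [ 0.6104 -0.0131  0.0411] F [-2.1  0.6  1.3] w 0.01 j7 [-0.56  0.41  0.66  1.75 -0.28  1.08 -0.35]
r 0.1417 ang -121.1 x-axis ang 58.7 tilt [-0.  0. -1.]
front: radial 0.1155 lateral(ccw) 0.0821
```

Call:
{"fn": "apply_moves", "kwargs": {"dp": [[0.0002, 0.005, 0], [0.0002, 0.007, 0], [0.0002, 0.007, 0], [0.0002, 0.007, 0], [0.0002, 0.007, 0], [0.0002, 0.007, 0], [0.0002, 0.007, 0], [0.0002, 0.007, 0], [0.0002, 0.007, 0], [0.0002, 0.007, 0]], "twist": [[0, 0, -0.035], [0, 0, -0.05], [0, 0, -0.05], [0, 0, -0.05], [0, 0, -0.05], [0, 0, -0.05], [0, 0, -0.05], [0, 0, -0.05], [0, 0, -0.05], [0, 0, -0.05]], "fingers": [1, 1, 1, 1, 1, 1, 1, 1, 1, 1]}}

```text
time: 13.3
position: [0.6747, -0.0346, 0.0409]
tool_rot: [2.288, 2.152, -0.003]
ft_force: [-2.2, -1.7, 0.7]
grip_width: 0.005
grip_force: 1.0
```

```bash
python3 st.py
```

```text
t 13.3 p [ 0.6747 -0.0346  0.0409] F [-2.2 -1.7  0.7] w 0.01 j7 [-0.39  0.53  0.54  1.57 -0.29  1.13  0.15]
r 0.1431 ang -93.57 x-axis ang 86.5 tilt [-0.001 -0.002 -1.   ]
front: radial 0.0651 lateral(ccw) 0.1274
```

Call:
{"fn": "apply_moves", "kwargs": {"dp": [[0.0004, 0.007, 0], [0.0004, 0.007, 0], [0.0004, 0.007, 0], [0.0004, 0.007, 0], [0.0004, 0.007, 0], [0.0004, 0.007, 0], [0.0003, 0.007, 0], [0.0003, 0.007, 0], [0.0003, 0.007, 0], [0.0003, 0.007, 0]], "twist": [[0, 0, -0.05], [0, 0, -0.05], [0, 0, -0.05], [0, 0, -0.05], [0, 0, -0.05], [0, 0, -0.05], [0, 0, -0.05], [0, 0, -0.05], [0, 0, -0.05], [0, 0, -0.05]], "fingers": [1, 1, 1, 1, 1, 1, 1, 1, 1, 1]}}

```text
time: 14.3
position: [0.7429, -0.0207, 0.0407]
tool_rot: [1.685, 2.65, -0.004]
ft_force: [-1.5, -1.7, -0.6]
grip_width: 0.006
grip_force: 1.0
```

Call:
{"fn": "apply_moves", "kwargs": {"dp": [[0.0002, 0.006, 0], [0, 0.004, 0], [0, 0, 0]], "twist": [[0, 0, -0.04], [0, 0, -0.03], [0, 0, 0]], "fingers": [1, 1, 1]}}

```text
time: 14.6
position: [0.7522, -0.0138, 0.0409]
tool_rot: [1.592, 2.707, 0.001]
ft_force: [0.4, 0.8, -0.0]
grip_width: 0.005
grip_force: 0.0
```

```bash
python3 st.py
python3 - <<'E'
from h import *
import cv2
b=get_image("scene");cv2.imwrite("pics/full4.png",cv2.cvtColor(b,cv2.COLOR_RGB2BGR))
a=cv2.cvtColor(b,cv2.COLOR_RGB2BGR)[170:300,210:390]
cv2.imwrite("pics/crop4.png",cv2.resize(a,None,fx=4,fy=4,interpolation=cv2.INTER_CUBIC))
E
```

```text
t 14.6 p [ 0.7522 -0.0138  0.0409] F [ 0.4  0.8 -0. ] w 0.0 j7 [-0.28  0.66  0.41  1.33 -0.26  1.2   0.65]
r 0.1399 ang -60.66 x-axis ang 119.08 tilt [ 0.001 -0.    -1.   ]
front: radial -0.0143 lateral(ccw) 0.1392
```

View pics/crop4.png

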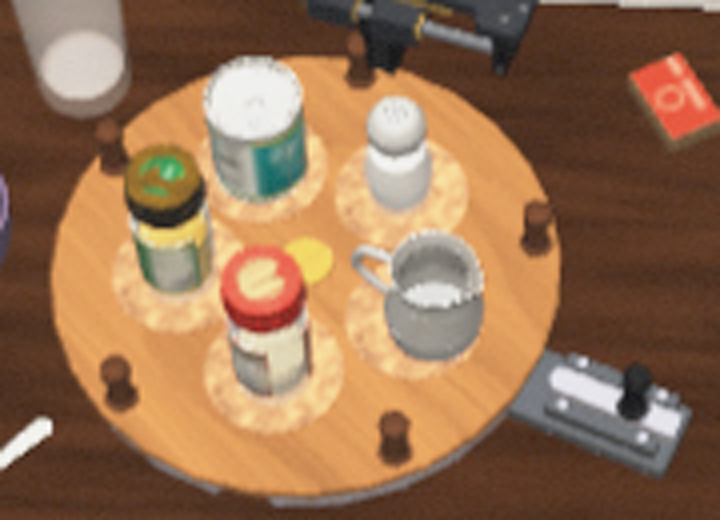

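The posts are now at crop (537,210), (395,421), (118,366) and (109,129), slightly short of their 72° positions. I'll work out the remainder.

Run:
```python
from h import *
C=np.array([.6836,.1082])
p=np.array([(537,210),(395,421),(118,366),(109,129)])/4+[210,170]-.375
q=np.array([(534,191),(415,411),(131,381),(97,148)])/4+[210,170]-.375
f=lambda v:np.degrees(np.arctan2(*(ray("scene",v,.083)[:,:2]-C).T[::-1]))
print(f(p)-f(q),(f(p)-f(q)).mean())
```

```text
[-5.55684565 -5.33190251 -5.20390284 -6.22704712] -5.579924530706302
```

Call:
{"fn": "apply_moves", "kwargs": {"dp": [[0, 0.0028, 0], [0, 0.0028, 0], [0, 0.0028, 0], [0, 0.0028, 0], [0, 0.0028, 0], [0, 0, 0], [0, -0.006, 0], [0, 0, -0.03], [0, 0, -0.05], [0, 0, -0.05]], "twist": [[0, 0, -0.02], [0, 0, -0.02], [0, 0, -0.02], [0, 0, -0.02], [0, 0, -0.02], [0, 0, 0], [0, 0, 0], [0, 0, 0], [0, 0, 0], [0, 0, 0]], "fingers": [1, 1, 1, 1, 1, 1, 1, 1, 1, 1]}}

```text
time: 15.65
position: [0.7579, -0.0096, 0.1721]
tool_rot: [-1.456, -2.783, 0.0]
ft_force: [1.5, 0.2, -0.3]
grip_width: 0.006
grip_force: 0.0
```

Call:
{"fn": "apply_moves", "kwargs": {"dp": [[0, 0, -0.01], [0, 0, 0], [0, 0, 0], [0, 0, 0], [0, 0, 0], [0, 0, 0], [0, 0, 0]], "twist": [[0, 0, 0.13], [0, 0, 0.13], [0, 0, 0.13], [0, 0, 0.13], [0, 0, 0.13], [0, 0, 0.13], [0, 0, 0.13]], "fingers": [1, 1, 1, 1, 1, 1, 1]}}

```text
time: 16.35
position: [0.7587, -0.0096, 0.1817]
tool_rot: [2.536, 1.854, 0.002]
ft_force: [0.2, -0.6, -0.6]
grip_width: 0.004
grip_force: 0.0
```

Call:
{"fn": "apply_moves", "kwargs": {"dp": [[0, 0, 0], [0, 0, 0], [0, 0, 0], [0, 0, 0], [0, 0, 0], [0, 0, 0], [0, 0, 0], [0, 0, 0]], "twist": [[0, 0, 0.13], [0, 0, 0.13], [0, 0, 0.13], [0, 0, 0.13], [0, 0, 0.13], [0, 0, 0.13], [0, 0, 0.06], [0, 0, 0]], "fingers": [1, 1, 1, 1, 1, 1, 1, 1]}}

```text
time: 17.15
position: [0.7587, -0.0096, 0.1815]
tool_rot: [-3.07, -0.667, -0.002]
ft_force: [0.5, 0.3, 0.5]
grip_width: 0.001
grip_force: 0.0
```

```bash
python3 st.py
```

```text
t 17.15 p [ 0.7587 -0.0096  0.1815] F [0.5 0.3 0.5] w 0.0 j7 [-0.45  0.65  0.74  1.16 -0.42  1.48 -0.93]
r 0.1397 ang -57.49 x-axis ang 24.52 tilt [ 0.001  0.    -1.   ]
front: radial -0.0219 lateral(ccw) 0.1379
```

Call:
{"fn": "apply_moves", "kwargs": {"dp": [[0, 0, 0], [-0.0295, -0.0155, 0], [-0.0295, -0.0155, 0], [-0.0295, -0.0155, 0], [-0.0295, -0.0155, 0], [-0.0295, -0.0155, 0], [-0.0295, -0.0155, 0], [-0.0295, -0.0155, 0], [-0.0295, -0.0155, 0], [-0.0295, -0.0145, 0]], "twist": [[0, 0, 0.018], [0, 0, 0], [0, 0, 0], [0, 0, 0], [0, 0, 0], [0, 0, 0], [0, 0, 0], [0, 0, 0], [0, 0, 0], [0, 0, 0]], "fingers": [1, 1, 1, 1, 1, 1, 1, 1, 1, 1]}}

```text
time: 18.15
position: [0.4586, 0.0116, 0.1812]
tool_rot: [-3.075, -0.64, -0.002]
ft_force: [0.1, 0.1, 0.1]
grip_width: 0.005
grip_force: 0.0
```

Call:
{"fn": "apply_moves", "kwargs": {"dp": [[0, 0, 0.02], [0, 0, 0.03], [0, 0, 0.03], [0, 0, 0.03], [0, 0, 0.02], [0, 0, 0]], "twist": [[0, 0, 0], [0, 0, 0], [0, 0, 0], [0, 0, 0], [0, 0, 0], [0, 0, 0]], "fingers": [1, 1, 1, 1, 1, 1]}}

```text
time: 18.75
position: [0.4574, 0.0108, 0.0491]
tool_rot: [3.075, 0.639, -0.007]
ft_force: [-1.1, -0.1, -0.3]
grip_width: 0.007
grip_force: 0.0
```

```bash
python3 st.py
python3 - <<'E'
from h import *
import cv2
b=get_image("scene")
a=cv2.cvtColor(b,cv2.COLOR_RGB2BGR)[170:300,210:390]
cv2.imwrite("pics/crop5.png",cv2.resize(a,None,fx=4,fy=4,interpolation=cv2.INTER_CUBIC))
E
```

```text
t 18.75 p [0.4574 0.0108 0.0491] F [-1.1 -0.1 -0.3] w 0.01 j7 [-0.9   0.04  0.84  2.1  -0.03  1.02 -1.2 ]
r 0.2462 ang -156.71 x-axis ang 23.47 tilt [-0.004 -0.001 -1.   ]
front: radial 0.2462 lateral(ccw) -0.0009
```

View pics/crop5.png

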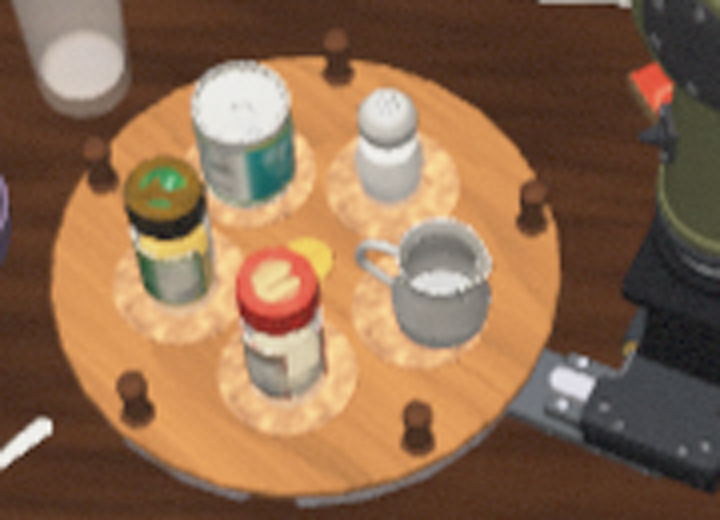

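Posts are at (337,37), (532,189), (417,411), (132,381) and (97,148), back on the original pattern within about 0.5°, with the jug at the front. I'm pushing the bolt home.

Call:
{"fn": "apply_moves", "kwargs": {"dp": [[0, 0.001, 0.008], [0.005, 0, 0], [0.005, 0, 0], [0.005, 0, 0], [0.005, 0, 0], [0.005, 0, 0], [0.005, 0, 0], [0.004, 0, 0], [0.004, 0, 0]], "twist": [[0, 0, 0], [0, 0, 0], [0, 0, 0], [0, 0, 0], [0, 0, 0], [0, 0, 0], [0, 0, 0], [0, 0, 0], [0, 0, 0]], "fingers": [1, 1, 1, 1, 1, 1, 1, 1, 1]}}

```text
time: 19.7
position: [0.4954, 0.0257, 0.0434]
tool_rot: [-3.076, -0.639, 0.0]
ft_force: [-3.9, -1.2, 5.2]
grip_width: 0.006
grip_force: 2.7
```

Call:
{"fn": "apply_moves", "kwargs": {"dp": [[0.003, 0, 0], [0.003, 0, 0], [0.002, 0, 0]], "twist": [[0, 0, 0], [0, 0, 0], [0, 0, 0]], "fingers": [1, 1, 1]}}

```text
time: 20.0
position: [0.5029, 0.0289, 0.0434]
tool_rot: [3.076, 0.639, 0.0]
ft_force: [-2.9, -1.5, 5.0]
grip_width: 0.003
grip_force: 2.7
```

```bash
python3 st.py
```

```text
t 20.0 p [0.5029 0.0289 0.0434] F [-2.9 -1.5  5. ] w 0.0 j7 [-0.87  0.18  0.83  2.01 -0.16  1.02 -1.13]
r 0.1974 ang -156.3 x-axis ang 23.48 tilt [ 0. -0. -1.]
front: radial 0.1974 lateral(ccw) 0.0007
```

Call:
{"fn": "apply_moves", "kwargs": {"dp": [[0.002, 0, 0], [0.002, 0, 0], [0, 0, 0]], "twist": [[0, 0, 0], [0, 0, 0], [0, 0, 0]], "fingers": [1, 1, 1]}}

```text
time: 20.3
position: [0.5067, 0.0306, 0.0434]
tool_rot: [3.076, 0.639, 0.001]
ft_force: [-1.7, -0.4, 5.5]
grip_width: 0.004
grip_force: 2.3
```

```bash
python3 st.py
```

```text
t 20.3 p [0.5067 0.0306 0.0434] F [-1.7 -0.4  5.5] w 0.0 j7 [-0.87  0.19  0.83  2.   -0.17  1.02 -1.12]
r 0.1932 ang -156.3 x-axis ang 23.48 tilt [ 0.001  0.    -1.   ]
front: radial 0.1932 lateral(ccw) 0.0007
```

The 5 N upward force and low drag mean the tips are riding on top of the knob. That makes them about 29 mm higher than reported. I'll lift, back out, go lower and push again.

Call:
{"fn": "apply_moves", "kwargs": {"dp": [[0, 0, -0.012], [-0.024, 0, 0], [-0.024, 0, 0], [0, 0, 0], [0, 0, 0.01], [0, 0, 0.01], [0, 0, 0.009], [0, 0, 0]], "twist": [[0, 0, 0], [0, 0, 0], [0, 0, 0], [0, 0, 0], [0, 0, 0], [0, 0, 0], [0, 0, 0], [0, 0, 0]], "fingers": [1, 1, 1, 1, 1, 1, 1, 1]}}

```text
time: 21.1
position: [0.461, 0.0109, 0.0244]
tool_rot: [3.074, 0.639, -0.005]
ft_force: [0.1, -0.6, -0.6]
grip_width: 0.006
grip_force: 0.0
```

```bash
python3 st.py
```

```text
t 21.1 p [0.461  0.0109 0.0244] F [ 0.1 -0.6 -0.6] w 0.01 j7 [-0.89  0.1   0.85  2.12 -0.09  0.96 -1.15]
r 0.2429 ang -156.39 x-axis ang 23.49 tilt [-0.003 -0.002 -1.   ]
front: radial 0.2429 lateral(ccw) 0.0005
```

Call:
{"fn": "apply_moves", "kwargs": {"dp": [[0.004, 0, 0], [0.004, 0, 0], [0.004, 0, 0], [0.004, 0, 0], [0.004, 0, 0]], "twist": [[0, 0, 0], [0, 0, 0], [0, 0, 0], [0, 0, 0], [0, 0, 0]], "fingers": [1, 1, 1, 1, 1]}}

```text
time: 21.6
position: [0.481, 0.0196, 0.0264]
tool_rot: [-3.076, -0.64, -0.001]
ft_force: [0.6, 0.6, 0.3]
grip_width: 0.004
grip_force: 0.0
```

Call:
{"fn": "apply_moves", "kwargs": {"dp": [[0.004, 0, 0], [0.004, 0, 0], [0.004, 0, 0], [0.003, 0, 0]], "twist": [[0, 0, 0], [0, 0, 0], [0, 0, 0], [0, 0, 0]], "fingers": [1, 1, 1, 1]}}

```text
time: 22.0
position: [0.4946, 0.0254, 0.0262]
tool_rot: [3.076, 0.639, 0.0]
ft_force: [0.5, 0.2, 0.1]
grip_width: 0.009
grip_force: 0.0
```

```bash
python3 st.py
```

```text
t 22.0 p [0.4946 0.0254 0.0262] F [0.5 0.2 0.1] w 0.01 j7 [-0.87  0.19  0.83  2.04 -0.17  0.98 -1.11]
r 0.2063 ang -156.35 x-axis ang 23.49 tilt [ 0.  0. -1.]
front: radial 0.2063 lateral(ccw) 0.0006
```

Call:
{"fn": "apply_moves", "kwargs": {"dp": [[0.003, 0, 0], [0.003, 0, 0], [0.002, 0, 0]], "twist": [[0, 0, 0], [0, 0, 0], [0, 0, 0]], "fingers": [1, 1, 1]}}

```text
time: 22.3
position: [0.5009, 0.0283, 0.026]
tool_rot: [3.076, 0.639, -0.003]
ft_force: [-2.4, -2.0, 2.2]
grip_width: 0.009
grip_force: 1.2
```

Call:
{"fn": "apply_moves", "kwargs": {"dp": [[0.002, 0, 0], [0.002, 0, 0]], "twist": [[0, 0, 0], [0, 0, 0]], "fingers": [1, 1]}}

```text
time: 22.5
position: [0.5027, 0.0288, 0.0256]
tool_rot: [3.076, 0.638, -0.009]
ft_force: [-8.8, -4.7, 6.3]
grip_width: 0.007
grip_force: 4.6
```

```bash
python3 st.py
```

```text
t 22.5 p [0.5027 0.0288 0.0256] F [-8.8 -4.7  6.3] w 0.01 j7 [-0.86  0.22  0.83  2.02 -0.19  0.99 -1.1 ]
r 0.1976 ang -156.3 x-axis ang 23.45 tilt [-0.006 -0.001 -1.   ]
front: radial 0.1976 lateral(ccw) 0.0007
```

The resistance climbs to 10 N at r≈198 mm, so the bolt is at its stop. One more small push, then retreat and a final check.

Call:
{"fn": "apply_moves", "kwargs": {"dp": [[0.002, 0, 0], [0, 0, 0]], "twist": [[0, 0, 0], [0, 0, 0]], "fingers": [1, 1]}}

```text
time: 22.7
position: [0.5028, 0.0286, 0.0253]
tool_rot: [3.076, 0.637, -0.015]
ft_force: [-11.1, -5.1, 8.3]
grip_width: 0.003
grip_force: 5.9
```

Call:
{"fn": "apply_moves", "kwargs": {"dp": [[-0.01, 0, 0], [-0.01, 0, 0], [0, 0, -0.04], [0, 0, -0.05], [0, 0, -0.05], [0, -0.05, 0], [0, -0.05, 0], [0, -0.05, 0], [0, -0.05, 0], [0, 0, 0]], "twist": [[0, 0, 0], [0, 0, 0], [0, 0, 0], [0, 0, 0], [0, 0, 0], [0, 0, 0], [0, 0, 0], [0, 0, 0], [0, 0, 0], [0, 0, 0]], "fingers": [1, 1, 1, 1, 1, 1, 1, 1, 1, 1]}}

```text
time: 23.7
position: [0.4054, 0.2133, 0.1662]
tool_rot: [-3.069, -0.657, -0.001]
ft_force: [0.4, 0.1, -0.6]
grip_width: 0.005
grip_force: 0.0
```

```bash
python3 st.py
python3 - <<'E'
from h import *
import cv2
b=get_image("scene")
a=cv2.cvtColor(b,cv2.COLOR_RGB2BGR)[170:300,210:390]
cv2.imwrite("pics/crop6.png",cv2.resize(a,None,fx=4,fy=4,interpolation=cv2.INTER_CUBIC))
E
```

```text
t 23.7 p [0.4054 0.2133 0.1662] F [ 0.4  0.1 -0.6] w 0.0 j7 [-1.15 -0.11  0.58  1.96  0.06  1.27 -1.74]
r 0.2974 ang 159.31 x-axis ang 24.15 tilt [-0.     0.003 -1.   ]
front: radial 0.2133 lateral(ccw) -0.2073
```

View pics/crop6.png

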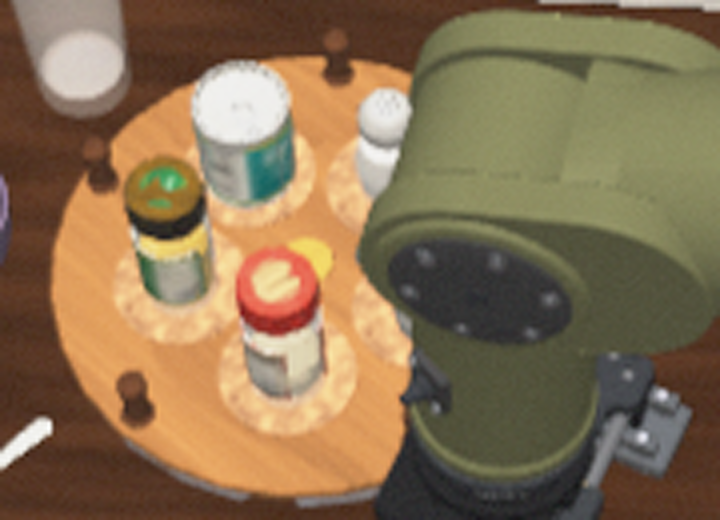

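The arm hides the knob, and that was my tenth picture. I'll move clear and compare the knob patch numerically with the start image (home) and the drawn-out image.

Call:
{"fn": "apply_moves", "kwargs": {"dp": [[0, -0.05, -0.01], [0, -0.05, -0.01], [0, -0.05, -0.01], [0, -0.05, 0], [0, -0.05, 0], [0, -0.04, 0], [0, 0, 0], [0, 0, 0]], "twist": [[0, 0, 0], [0, 0, 0], [0, 0, 0], [0, 0, 0], [0, 0, 0], [0, 0, 0], [0, 0, 0], [0, 0, 0]], "fingers": [1, 1, 1, 1, 1, 1, 1, 1]}}

```text
time: 24.55
position: [0.2954, 0.4691, 0.1954]
tool_rot: [3.075, 0.639, 0.001]
ft_force: [0.3, -0.9, -0.6]
grip_width: 0.001
grip_force: 0.0
```

```bash
python3 st.py
python3 - <<'E'
from h import *
import cv2
n=cv2.cvtColor(get_image("scene"),cv2.COLOR_RGB2BGR);h=cv2.imread("pics/scene0.png");o=cv2.imread("pics/full4.png")
for nm,(x0,x1,y0,y1) in dict(bolt=(342,384,250,290),posts=(300,325,265,285),post2=(335,352,212,232)).items():
    s=np.s_[y0:y1,x0:x1]; print(nm,"vs start",cv2.absdiff(n[s],h[s]).mean().round(2),"vs out",cv2.absdiff(n[s],o[s]).mean().round(2))
g=lambda i:cv2.resize(cv2.cvtColor(i,cv2.COLOR_BGR2GRAY),None,fx=8,fy=8,interpolation=cv2.INTER_CUBIC)
t=g(h[252:272,351:365])
for i in(h,n,o):
    m=cv2.matchTemplate(g(i[235:290,335:395]),t,cv2.TM_CCOEFF_NORMED);_,v,_,l=cv2.minMaxLoc(m);print(v,l[0]/8+335,l[1]/8+235)
E
```

```text
t 24.55 p [0.2954 0.4691 0.1954] F [ 0.3 -0.9 -0.6] w 0.0 j7 [-1.37  0.12  0.34  1.7  -0.04  1.33 -2.18]
r 0.53 ang 137.09 x-axis ang 23.49 tilt [ 0.001 -0.001 -1.   ]
front: radial 0.2122 lateral(ccw) -0.4857
bolt vs start 7.6 vs out 22.47
posts vs start 8.51 vs out 33.0
post2 vs start 10.9 vs out 25.41
0.9996750354766846 351.0 252.0
0.9982241988182068 351.0 252.0
0.9691609144210815 362.25 256.625
```

Run:
```python
from h import *
C=np.array([.6836,.1082]); f=np.radians(-156.51);F=C+.074*np.array([np.cos(f),np.sin(f)])
g=lambda p,z:ray("scene",np.array([p])/4+[210,170]-.375,z)[0,:2]
b=g((444,260),.104);h=g((360,254),.09);d=(h-b)/np.linalg.norm(h-b)
print("front",F,"bowl",b,"outline",b+.012*d,"err",np.linalg.norm(b+.012*d-F), "bowl@base", g((441,312),.045))
```

```text
front [0.61573241 0.07870441] bowl [0.60528875 0.06987427] outline [0.6152431  0.07657584] err 0.002184093861215684 bowl@base [0.60677025 0.07118675]
```

The jug's outline centre is about 2 mm from the front place, and the bolt is home.

```bash
python3 -c "
from bench import ctrl
print(ctrl.close_job())"
```

```text
the job is handed in; nothing more can be done
None
```

I handed the job in with the cream jug about 2 mm from the front place, the bolt matching its home position in the camera image, and no contact with anything on the disc or elsewhere on the bar that I could see; the verdict was not shown.

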